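Heft the fastener tins and hold up the full one

TASK

Three identical closed tins of fasteners stand in a row on the packing mat, and one of them is clearly heavier than the other two. Going from the robot's left to its right, lift each tin by its handle clear of the mat to feel its weight, and stand it back upright in its place without dropping it; then finish holding the heaviest tin still and upright by its handle, at least 12 cm above the mat, with the two lighter ones standing in their places (if the last one is the heaviest, it may simply be kept in the hand). The program ends while holding the tin: do not put it down, and leave the other things on the table where they are.

Things in the scene. Friction and masses are not known exactly. Their poses are not given: they have to be found in the camera images.
- mat: black rubber packing mat fixed to the table, 340 mm (x) by 540 mm (y), 4 mm thick; origin at the centre of its underside, y axis along the row of tins towards the robot's left. The tins stand on it about 155 mm apart, near y = +155 mm, 0 and -155 mm of the mat, within 15 mm along y and 20 mm along x
- tin_a_mid (a point): centre (39 mm above the underside, on the axis) of one of three identical closed round tins, plain tinplate, 90 mm across, lid 94 mm across with its top 79 mm above the underside. Names say nothing of place, which changes every time, nor of weight: the two lighter tins weigh 0.25 to 0.37 kg each, the heaviest 0.62 to 0.84 kg. Axes as at the grip
- tin_a_grip (a point): centre of this tin's handle grip, 124 mm above its underside. The handle stands rigidly upright: a round wooden grip 16 mm thick, 56 mm long, between two 6 mm wire arms that run down the tin's sides. y axis along the grip, z up; 37 mm are free between grip and lid. The tin's weight hangs straight under the grip
- tin_b_mid (a point): centre (39 mm above the underside, on the axis) of one of three identical closed round tins, plain tinplate, 90 mm across, lid 94 mm across with its top 79 mm above the underside. Names say nothing of place, which changes every time, nor of weight: the two lighter tins weigh 0.25 to 0.37 kg each, the heaviest 0.62 to 0.84 kg. Axes as at the grip
- tin_b_grip (a point): centre of this tin's handle grip, 124 mm above its underside. The handle stands rigidly upright: a round wooden grip 16 mm thick, 56 mm long, between two 6 mm wire arms that run down the tin's sides. y axis along the grip, z up; 37 mm are free between grip and lid. The tin's weight hangs straight under the grip
- tin_c_mid (a point): centre (39 mm above the underside, on the axis) of one of three identical closed round tins, plain tinplate, 90 mm across, lid 94 mm across with its top 79 mm above the underside. Names say nothing of place, which changes every time, nor of weight: the two lighter tins weigh 0.25 to 0.37 kg each, the heaviest 0.62 to 0.84 kg. Axes as at the grip
- tin_c_grip (a point): centre of this tin's handle grip, 124 mm above its underside. The handle stands rigidly upright: a round wooden grip 16 mm thick, 56 mm long, between two 6 mm wire arms that run down the tin's sides. y axis along the grip, z up; 37 mm are free between grip and lid. The tin's weight hangs straight under the grip
- tape_roll: roll of brown tape lying flat on the mat, 56 mm across, 24 mm high, a bystander; origin at the centre of its underside
- screwdriver: screwdriver with a yellow handle lying on the mat on the robot's side of the tins, 190 mm long, a bystander; origin under its middle, x along it
- bit_box: black flat box 50 x 80 x 30 mm lying on the mat beyond the tins, a bystander; origin at the centre of its underside
- small_carton: small striped carton 50 x 90 x 40 mm on the mat on the robot's side of the tins, a bystander; origin at the centre of its underside
- wrench: steel wrench lying on the table right of the mat, a bystander; origin under it, x along it
- hammer: hammer lying on the table left of the mat, a bystander; origin under it, x along it
- jar: jar 64 mm across, 85 mm high, standing on the table to the robot's right, a bystander; origin at the centre of its underside

How it is judged:
On the way, in this order (a step that is already met when the one before it is completed fails the run):
1. the tin on the robot's left is lifted by its handle 15 mm or more clear of the mat, near its place (((z of tin_a in the frame of mat above 0.019 m and contact force between the fingers and tin_a_handle above 0.5 N and angle between tin_a's own z axis and vertical below 0.4 rad and y of tin_a in the frame of mat above 0.0775 m and not (y of tin_b in the frame of mat above 0.0775 m) and not (y of tin_c in the frame of mat above 0.0775 m)) or (z of tin_b in the frame of mat above 0.019 m and contact force between the fingers and tin_b_handle above 0.5 N and angle between tin_b's own z axis and vertical below 0.4 rad and y of tin_b in the frame of mat above 0.0775 m and not (y of tin_a in the frame of mat above 0.0775 m) and not (y of tin_c in the frame of mat above 0.0775 m)) or (z of tin_c in the frame of mat above 0.019 m and contact force between the fingers and tin_c_handle above 0.5 N and angle between tin_c's own z axis and vertical below 0.4 rad and y of tin_c in the frame of mat above 0.0775 m and not (y of tin_a in the frame of mat above 0.0775 m) and not (y of tin_b in the frame of mat above 0.0775 m)))), for 0.2 s.
2. the middle tin is lifted by its handle 15 mm or more clear of the mat, near its place (((z of tin_a in the frame of mat above 0.019 m and contact force between the fingers and tin_a_handle above 0.5 N and angle between tin_a's own z axis and vertical below 0.4 rad and y of tin_a in the frame of mat between -0.0775 and 0.0775 m and not (y of tin_b in the frame of mat between -0.0775 and 0.0775 m) and not (y of tin_c in the frame of mat between -0.0775 and 0.0775 m)) or (z of tin_b in the frame of mat above 0.019 m and contact force between the fingers and tin_b_handle above 0.5 N and angle between tin_b's own z axis and vertical below 0.4 rad and y of tin_b in the frame of mat between -0.0775 and 0.0775 m and not (y of tin_a in the frame of mat between -0.0775 and 0.0775 m) and not (y of tin_c in the frame of mat between -0.0775 and 0.0775 m)) or (z of tin_c in the frame of mat above 0.019 m and contact force between the fingers and tin_c_handle above 0.5 N and angle between tin_c's own z axis and vertical below 0.4 rad and y of tin_c in the frame of mat between -0.0775 and 0.0775 m and not (y of tin_a in the frame of mat between -0.0775 and 0.0775 m) and not (y of tin_b in the frame of mat between -0.0775 and 0.0775 m)))), for 0.2 s.
3. the tin on the robot's right is lifted by its handle 15 mm or more clear of the mat, near its place (((z of tin_a in the frame of mat above 0.019 m and contact force between the fingers and tin_a_handle above 0.5 N and angle between tin_a's own z axis and vertical below 0.4 rad and y of tin_a in the frame of mat below -0.0775 m and not (y of tin_b in the frame of mat below -0.0775 m) and not (y of tin_c in the frame of mat below -0.0775 m)) or (z of tin_b in the frame of mat above 0.019 m and contact force between the fingers and tin_b_handle above 0.5 N and angle between tin_b's own z axis and vertical below 0.4 rad and y of tin_b in the frame of mat below -0.0775 m and not (y of tin_a in the frame of mat below -0.0775 m) and not (y of tin_c in the frame of mat below -0.0775 m)) or (z of tin_c in the frame of mat above 0.019 m and contact force between the fingers and tin_c_handle above 0.5 N and angle between tin_c's own z axis and vertical below 0.4 rad and y of tin_c in the frame of mat below -0.0775 m and not (y of tin_a in the frame of mat below -0.0775 m) and not (y of tin_b in the frame of mat below -0.0775 m)))), for 0.2 s.
At the end, for the whole second after the job is handed in: The heaviest tin is held still by its handle in the fingers, its underside at least 115 mm above the mat's top, tilted less than 0.3 rad and touching neither other tin; the two lighter tins stand upright on the mat within 50 mm of where they began (z of tin_b in the frame of mat above 0.119 m and contact force between the fingers and tin_b_handle above 1 N and angle between tin_b's own z axis and vertical below 0.3 rad and linear speed of tin_b below 0.05 m/s and contact force between tin_b and tin_a below 0.1 N and contact force between tin_b and tin_c below 0.1 N and distance of each of tin_a, tin_c from where it was at the start of the episode below 0.05 m and angle between each of tin_a, tin_c's own z axis and vertical below 0.1 rad and linear speed of each of tin_a, tin_c below 0.03 m/s and contact force between each of tin_a, tin_c and mat above 1 N); the arm keeps its last pose, push and grip.
It fails at once if a tin is tipped over (more than 0.6 rad) (angle between any of tin_a, tin_b, tin_c's own z axis and vertical above 0.6 rad).
It fails at once if a tin is dropped or flung (faster than 1 m/s) (linear speed of any of tin_a, tin_b, tin_c above 1 m/s).
It fails at once if a bystander is moved more than 30 mm (distance of any of tape_roll, screwdriver, bit_box, small_carton, wrench, hammer, jar from where it was at the start of the episode above 0.03 m).
It also fails if it takes over 61 s, if anything falls off the work surface, if the arm or the gripper's body presses on something with over 40 N, if the wrist force passes 120 N, or if a joint passes its speed limit or range.

ROBOT

A 6-joint arm with a two-finger parallel gripper is mounted at the origin on the work surface. World frame = base frame: x ahead of the robot, y to its left, z up, the work surface at z = 0. Lengths are in m, angles in rad, forces in N, time in s.
With the tool pointing down it reaches from about 0.35 to 0.85 m from the base axis. Payload 8.1 kg.
Tool frame: the origin (TCP) lies on the centre line of the jaws, within the pads' length; the fingertips stand 14 mm ahead of it and the grasp point (between the pads) lies 5 mm behind it; z points along the fingers, y is the direction in which the jaws open and shut (so a half turn about z gives the same grasp; the last joint's range is limited). The gripper opens to 93 mm and grips with 3 to 60 N. Pads are 15 mm wide; open, the fingers measure 128 mm over their backs; the gripper's body (75 mm by 188 mm) begins 65 mm behind the grasp point.
Start: joints at [-1.225, 0.13, 1.488, -0, 1.523, -0.085], TCP at [0.251, -0.545, 0.233] pointing down, gripper open.
Joint ranges: [-2.96, 2.96], [-0.89, 2.26], [0.02, 2.5], [-1.34, 4.48], [0, 2.73], [-2.66, 2.66]. Speed limits (rad/s): [2.39, 2.39, 2.79, 3.14, 3.14, 3.14].

INTERFACE

Orientations are given as a rotation vector (axis times angle).
In Python, from plant import robot gives the robot as it stands.
- The arm moves only by the tool jog_arm, never from a script. Its argument "steps" is a list of rows, each a list of 7 numbers: the closure, from 0 (fully open) to 1 (shut), then the shift along the tool's x, y, z in m, then the turn, a rotation vector about the tool's x, y, z in rad. In form: [[jaw, tx, ty, tz, rx, ry, rz], ...]. A call has 1 to 5 rows; each row is the pose to reach, as a shift and turn from the pose measured when the call began, along the tool's axes at that moment; what a row does not reach only later rows make up. A row lasts 1/8 s, in which the tool goes at most 62.5 mm and 10.7 degrees, less where a joint would pass 70% of its speed; a pose out of reach is approached as far as the arm can. A call with a gripper value outside its range is refused whole. The fingers move at their own pace and stop on an object; "force" is the grip in N (left out, the last holds). Time passes only in rows, so rows that repeat a pose let the fingers close. It gives the time, the measured TCP pose, the force and the opening at its end, in the units of the state.
- robot.read_state(): the state, without advancing time (a new reading comes with each control period).
- robot.read_camera(name): name is "scene" or "top" or "wrist"; returns a dict with "image" (480x640x3 uint8, red, green, blue), "mtx" (3x3 intrinsics, pixels), "extrinsics" (4x4, takes a point from camera to world coordinates); the wrist camera has in their place "tool_from_camera" (4x4, takes a point from camera to tool coordinates, whose origin is the TCP and whose axes are the flange's). Camera axes: x right, y down, z forward; pixel columns grow to the right and rows downward; lengths in m; the calibration is good to about 2 mm. A picture is of the moment at which its call begins: read the wrist's pose just before it. There is no depth.
- robot.close_job(): hands the job in, once; it reports no verdict.
The state is a dict: "t": time; "q": joint angles; "dq": joint speeds; "joint_torque": joint torques, N m; "tool_pos": TCP position; "orientation": TCP orientation; "force": force on the tool from outside, world axes, zero at the start; "wrist_torque": the same for the moment, N m; "opening": finger opening in m.
Only numpy, scipy, OpenCV 4.12 (cv2) and the standard library are available. Lean on these libraries where they do the work, as an engineer would, in place of code of your own. Each camera call takes 0.05 s, during which the arm holds its last target.

## Working session

There is one attempt and no reset: what is moved stays moved. The work goes in short steps, Python scripts to look and compute and a tool call to move; the robot and the scene stay as the last step left them, time stands still between calls to the robot, and variables do not carry over. Pictures are saved under pics/ and viewed, and the job is handed in when it is done.

Besides the shell and the picture viewer there is one more tool, called after "Emit:" by a JSON object that holds its "name" and its "arguments". jog_arm: Moves the arm, as the interface text tells. Its arguments: {"type":"object","properties":{"steps":{"type":"array"},"force":{"type":"number"}},"required":["steps"]}

```bash
ls; mkdir -p pics
python3 - <<'E'
from plant import robot
import cv2
print(robot.read_state())
for n in ["scene","top"]:
    c=robot.read_camera(n); print(n,c["mtx"],c["extrinsics"])
    cv2.imwrite(f"pics/{n}0.png",c["image"][:,:,::-1])
E
```

```text
pics
{'t': 0.0, 'q': array([-1.22539542e+00,  1.31142831e-01,  1.48928130e+00,  1.80873140e-05,
        1.52297860e+00, -8.53957379e-02]), 'dq': array([ 0.00049147, -0.00066475,  0.00040364,  0.00015756, -0.00146099,
       -0.00201333]), 'joint_torque': array([ 1.36943231e-04, -5.59850693e+01, -4.91754878e+01,  7.69888703e-02,
        3.58266814e-02, -1.75392988e-04]), 'tool_pos': array([ 0.25040273, -0.54465897,  0.23159726]), 'orientation': array([-3.06723930e+00, -6.71087746e-01,  3.40258373e-04]), 'force': array([-0.32400364, -0.22943244, -0.22007314]), 'wrist_torque': array([-0.01930263,  0.00559151,  0.01866681]), 'opening': 0.09287403535458245}
scene [[435.8453339    0.         322.10538511]
 [  0.         435.8453339  237.05083575]
 [  0.           0.           1.        ]] [[ 0.2250128   0.53323229 -0.81549529  1.42977202]
 [ 0.97405874 -0.14377053  0.17475587 -0.19995461]
 [-0.02405872 -0.83366262 -0.55174978  0.70025824]
 [ 0.          0.          0.          1.        ]]
top [[610.70552638   0.         321.25307452]
 [  0.         610.70552638 241.59020175]
 [  0.           0.           1.        ]] [[ 0.02734678 -0.98307424  0.18115515  0.31132061]
 [-0.99959984 -0.02820452 -0.00216002 -0.02298441]
 [ 0.00723286 -0.18102359 -0.98345216  1.41742262]
 [ 0.          0.          0.          1.        ]]
```

View pics/scene0.png

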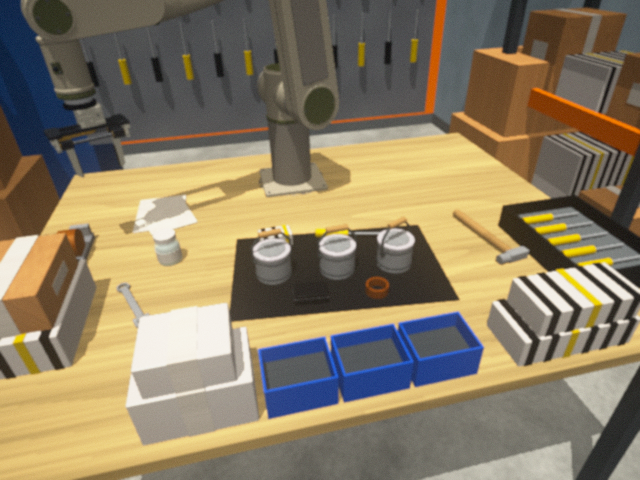

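View pics/top0.png

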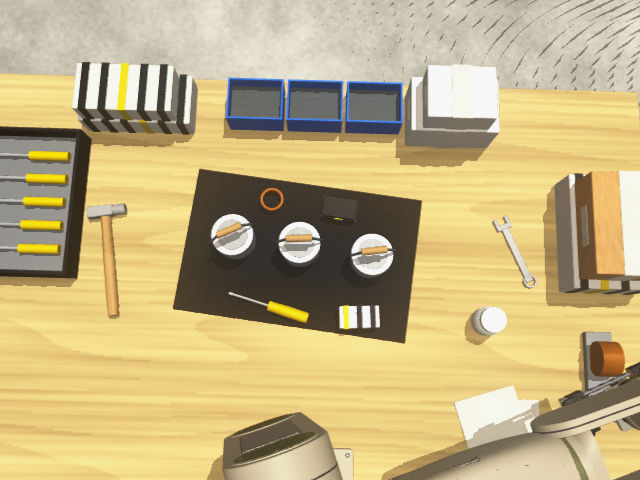

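The top view shows the tins near pixels (232,233), (299,240) and (372,252), each with a brown grip at its own slight yaw. The scene view shows their grips near (395,224), (335,229) and (270,233). I'll zoom in on both views.

Run:
```python
import cv2,numpy as np
a=cv2.imread("pics/top0.png")[200:285,190:410]; b=cv2.imread("pics/scene0.png")[205:290,235:435]
cv2.imwrite("pics/z1.png",np.vstack([cv2.resize(a,(792,300),interpolation=2),cv2.resize(b,(792,300),interpolation=2)]))
for n in ["top","scene"]:
    im=cv2.imread(f"pics/{n}0.png"); h=cv2.cvtColor(im,cv2.COLOR_BGR2HSV)
    m=cv2.inRange(h,(5,90,90),(20,255,255))
    if n=="top": box=(200,285,190,410)
    else: box=(205,250,235,435)
    mm=np.zeros_like(m); mm[box[0]:box[1],box[2]:box[3]]=m[box[0]:box[1],box[2]:box[3]]
    k,l,s,c=cv2.connectedComponentsWithStats(mm)
    for i in range(1,k):
        if s[i,4]>25:
            p=np.argwhere(l==i)[:,::-1].astype(np.float32); print(n,s[i],c[i],cv2.minAreaRect(p))
```

```text
top [260 200  24  11 101] [271.58415842 205.41584158] ((271.5, 205.0), (10.0, 23.0), 90.0)
top [216 222  26  16 172] [228.56976744 229.8255814 ] ((228.506591796875, 229.87216186523438), (6.584880828857422, 25.99596405029297), 66.37062072753906)
top [285 234  27   8 178] [298.30898876 237.79775281] ((298.044189453125, 237.83978271484375), (6.832648277282715, 26.174299240112305), 86.98721313476562)
top [361 246  27   9 180] [373.91666667 250.06111111] ((373.9512023925781, 250.06097412109375), (6.736323833465576, 26.393136978149414), 83.6598129272461)
scene [326 216 108  34 468] [380.60042735 227.20726496] ((381.33856201171875, 226.75244140625), (109.1475830078125, 28.21211814880371), 9.283553123474121)
scene [235 225  46  25 215] [261.62790698 234.26046512] ((256.0527038574219, 235.46823120117188), (11.921797752380371, 48.77318572998047), 70.25315856933594)
scene [293 232  22   4  46] [302.93478261 233.41304348] ((303.4419860839844, 233.39779663085938), (2.312588691711426, 21.02353286743164), 86.98721313476562)
```

View pics/z1.png

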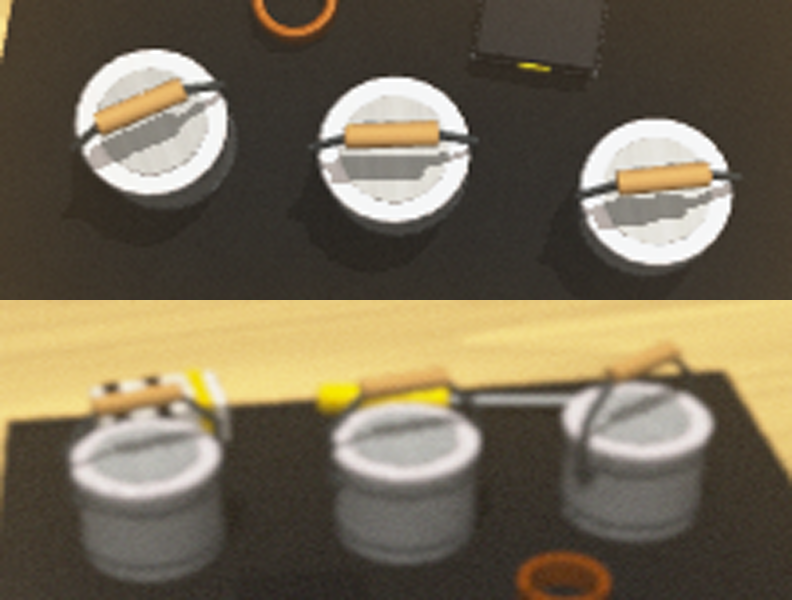

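```bash
cat > h.py <<'E'
import numpy as np,cv2
from plant import robot
from scipy.spatial.transform import Rotation as R
def ray(c,px):
    K=c["mtx"];T=c["extrinsics"];d=T[:3,:3]@np.linalg.inv(K)@[px[0],px[1],1];return T[:3,3],d/np.linalg.norm(d)
def tri(rs):
    A=sum(np.eye(3)-np.outer(d,d) for o,d in rs);b=sum((np.eye(3)-np.outer(d,d))@o for o,d in rs);p=np.linalg.solve(A,b)
    return p,[np.linalg.norm(np.cross(d,p-o)) for o,d in rs]
def atz(r,z):
    o,d=r;return o+d*(z-o[2])/d[2]
E
python3 - <<'E'
from h import *
ct=robot.read_camera("top");cs=robot.read_camera("scene")
top=[((228.5,229.87),66.37),((298.04,237.84),86.99),((373.95,250.06),83.66)]
sc=[(397.6,222.3),(337,228.5),(270,232.8)]
for (p,a),s in zip(top,sc):
    X,e=tri([ray(ct,p),ray(cs,s)])
    # yaw
    th=np.deg2rad(a-90); d=np.array([np.cos(th),np.sin(th)])*13
    A=atz(ray(ct,p+d),.128);B=atz(ray(ct,p-d),.128); v=B-A
    print(X,e,"atz",atz(ray(ct,p),.128),"gripaxis ang from y deg",np.degrees(np.arctan2(-v[0],v[1])),np.linalg.norm(v))
    # lid circles
s=robot.read_state(); print(s["t"],R.from_rotvec(s["orientation"]).as_matrix())
w=robot.read_camera("wrist");print(w["tool_from_camera"],w["mtx"])
for p in [(200,169),(421,201),(405,342),(174,308)]: print(atz(ray(ct,p),.004))
E
```

```text
[0.56910082 0.17577762 0.12863213] [np.float64(0.0014984320250871236), np.float64(0.0014984320250872182)] atz [0.56874889 0.17442121 0.128     ] gripaxis ang from y deg 25.983155744274974 0.055545886109768086
[0.55578666 0.02476326 0.12755817] [np.float64(0.0004904792958268397), np.float64(0.0004904792958268319)] atz [0.55559651 0.02426684 0.128     ] gripaxis ang from y deg 4.71160580319526 0.055839035791582455
[ 0.53362445 -0.1379797   0.12870576] [np.float64(0.001155568975388923), np.float64(0.00115556897538898)] atz [ 0.533628   -0.13919574  0.128     ] gripaxis ang from y deg 8.05050529131409 0.055862931791316066
0.2 [[ 9.08642470e-01  4.17574758e-01 -4.28642672e-04]
 [ 4.17574973e-01 -9.08641822e-01  1.08676233e-03]
 [ 6.43218590e-05 -1.16646886e-03 -9.99999318e-01]]
[[-1.06690773e-03 -9.60530475e-01 -2.78172732e-01  7.69294005e-02]
 [ 9.99999340e-01 -1.14342732e-03  1.12842703e-04  3.71671614e-04]
 [-4.26459157e-04 -2.78172428e-01  9.60531061e-01 -1.52376957e-01]
 [ 0.00000000e+00  0.00000000e+00  0.00000000e+00  1.00000000e+00]] [[339.7311571    0.         319.49461092]
 [  0.         339.7311571  243.69042164]
 [  0.           0.           1.        ]]
[0.74057813 0.26994772 0.004     ]
[ 0.67691524 -0.26124141  0.004     ]
[ 0.34381665 -0.2238833   0.004     ]
[0.40648701 0.30867619 0.004     ]
```

```bash
cat >> h.py <<'E'
def go(x,y,z,yawdeg):
    s=robot.read_state();M=R.from_rotvec(s["orientation"])
    a=np.radians(yawdeg);tx=np.array([-np.sin(a),np.cos(a),0]);ty=np.array([np.cos(a),np.sin(a),0])
    T=R.from_matrix(np.column_stack([tx,ty,[0,0,-1]]))
    d=M.inv().apply(np.array([x,y,z])-s["tool_pos"]);r=(M.inv()*T).as_rotvec()
    print("t",s["t"],"pos",s["tool_pos"].round(4),"F",s["force"].round(2),"open",round(s["opening"],4));print("shift",d.round(4),"turn",r.round(3),"q",s["q"].round(2))
E
python3 -c "
from h import *
go(.48,.14,.27,26)"
```

```text
t 0.25 pos [ 0.2505 -0.5449  0.2322] F [-0.7  -0.64  0.28] open 0.0928
shift [ 0.4946 -0.5266 -0.0374] turn [-1.000e-03 -1.000e-03 -1.594e+00] q [-1.23  0.13  1.49 -0.    1.52 -0.09]
```

Emit:
{"name": "jog_arm", "arguments": {"steps": [[0,0.06,-0.06,-0.03,0,0,-0.18],[0,0.11,-0.115,-0.03,0,0,-0.36],[0,0.16,-0.17,-0.03,0,0,-0.54],[0,0.21,-0.22,-0.03,0,0,-0.72],[0,0.26,-0.27,-0.03,0,0,-0.9]], "force": 30}}

```text
t: 0.88
tool_pos: [0.3517, -0.2516, 0.2621]
orientation: [-2.466, -1.946, -0.001]
force: [1.4, -0.6, 0.3]
opening: 0.0929
```

```bash
python3 -c "
from h import *
go(.569,.175,.25,26)"
```

```text
t 0.875 pos [ 0.3517 -0.2516  0.2621] F [ 1.37 -0.56  0.32] open 0.0929
shift [0.4654 0.1122 0.0124] turn [ 0.    -0.    -0.688] q [-0.74 -0.35  1.88  0.    1.61 -0.51]
```

Emit:
{"name": "jog_arm", "arguments": {"steps": [[0,0.06,0.015,0.0,0,0,-0.15],[0,0.12,0.03,0.0,0,0,-0.3],[0,0.18,0.045,0.005,0,0,-0.45],[0,0.24,0.06,0.005,0,0,-0.6],[0,0.3,0.075,0.01,0,0,-0.688]]}}

```text
t: 1.5
tool_pos: [0.4953, 0.0248, 0.2528]
orientation: [1.659, 2.666, 0.002]
force: [1.6, -1.0, -0.3]
opening: 0.0931
```

```bash
python3 -c "
from h import *
go(.569,.175,.25,26)"
```

```text
t 1.5 pos [0.4953 0.0248 0.2528] F [ 1.58 -1.   -0.26] open 0.0931
shift [0.1022 0.1324 0.003 ] turn [0.002 0.001 0.004] q [-0.05 -0.16  1.74  0.    1.56 -0.51]
```

Emit:
{"name": "jog_arm", "arguments": {"steps": [[0,0.034,0.044,0.0,0,0,0],[0,0.068,0.088,0.0,0,0,0],[0,0.102,0.132,0.003,0,0,0],[0,0.102,0.132,0.003,0,0,0]]}}

```text
t: 2.0
tool_pos: [0.5688, 0.1779, 0.2482]
orientation: [-1.654, -2.67, -0.0]
force: [-1.0, -0.9, -0.5]
opening: 0.0928
```

```bash
cat >> h.py <<'E'
def wrist(name,pts=None):
    s=robot.read_state();c=robot.read_camera("wrist")
    T=np.eye(4);T[:3,:3]=R.from_rotvec(s["orientation"]).as_matrix();T[:3,3]=s["tool_pos"]
    c["extrinsics"]=T@c["tool_from_camera"]
    np.savez(f"pics/{name}.npz",mtx=c["mtx"],extrinsics=c["extrinsics"],image=c["image"])
    cv2.imwrite(f"pics/{name}.png",c["image"][:,:,::-1]);return c
E
python3 -c "
from h import *
go(.569,.175,.128,26)
c=wrist('w1')
h=cv2.cvtColor(c['image'],cv2.COLOR_RGB2HSV);m=cv2.inRange(h,(5,90,90),(20,255,255))
k,l,st,ce=cv2.connectedComponentsWithStats(m)
for i in range(1,k):
  if st[i,4]>300: 
    r=cv2.minAreaRect(np.argwhere(l==i)[:,::-1].astype(np.float32));print(r,atz(ray(c,r[0]),.128))
"
```

```text
t 2.0 pos [0.5688 0.1779 0.2482] F [-1.01 -0.91 -0.47] open 0.0928
shift [-0.0027 -0.001   0.1202] turn [-0.    -0.001  0.008] q [ 0.22  0.11  1.48  0.    1.55 -0.24]
((220.65847778320312, 65.7429428100586), (455.40142822265625, 144.31362915039062), 8.06693172454834) [0.44516154 0.26439115 0.128     ]
((599.241943359375, 138.81784057617188), (32.4290771484375, 188.7486114501953), 33.36636734008789) [0.72405626 0.34612003 0.128     ]
((145.66268920898438, 215.11648559570312), (11.694376945495605, 174.84181213378906), 27.07208251953125) [0.43129153 0.13460266 0.128     ]
((319.0, 246.0), (66.0, 18.0), 90.0) [0.56960334 0.17385694 0.128     ]
((535.9437866210938, 298.5325927734375), (60.260597229003906, 142.89266967773438), 81.67434692382812) [0.76121336 0.21527185 0.128     ]
((361.5, 313.5), (41.0, 45.0), 90.0) [0.63117647 0.13458496 0.128     ]
((111.03292846679688, 370.7388916015625), (34.44810485839844, 69.08678436279297), 12.380756378173828) [ 0.44914638 -0.02193967  0.128     ]
((528.7705078125, 370.7176513671875), (68.33309173583984, 33.51575469970703), 77.47119140625) [0.79971438 0.15194319 0.128     ]
((463.41943359375, 421.34307861328125), (64.96173858642578, 351.1135559082031), 89.73101043701172) [0.77686262 0.07567312 0.128     ]
```

View pics/w1.png

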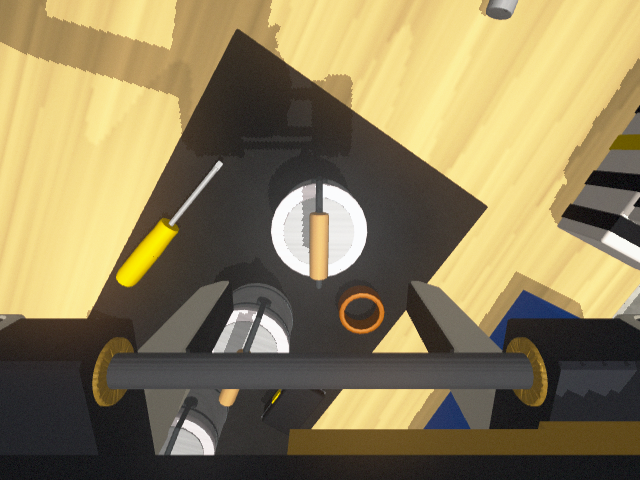

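The wrist view has the left tin's grip centred at (319,246) and aligned with the image column. That gives (0.570, 0.174), which agrees with the top view to about 1 mm. Nothing is in the way of the fingers, so I'll go down.

Emit:
{"name": "jog_arm", "arguments": {"steps": [[0,-0.004,-0.001,0.04,0,0,0.008],[0,-0.004,-0.001,0.08,0,0,0.008],[0,-0.004,-0.001,0.115,0,0,0.008],[0,-0.004,-0.001,0.125,0,0,0.008],[0,-0.004,-0.001,0.125,0,0,0.008]]}}

```text
t: 2.68
tool_pos: [0.5692, 0.1712, 0.1241]
orientation: [-1.668, -2.662, 0.001]
force: [0.1, 0.1, 0.4]
opening: 0.0929
```

```bash
python3 -c "
from h import *
go(.569,.174,.123,26)"
```

```text
t 2.675 pos [0.5692 0.1712 0.1241] F [0.11 0.06 0.41] open 0.0929
shift [0.0026 0.001  0.0011] turn [-0.001  0.    -0.002] q [ 0.21  0.19  1.62 -0.    1.33 -0.25]
```

Emit:
{"name": "jog_arm", "arguments": {"steps": [[0,0.003,0.001,0.001,0,0,0],[0.6,0.003,0.001,0.001,0,0,0],[1,0.003,0.001,0.001,0,0,0],[1,0.003,0.001,0.001,0,0,0],[1,0.003,0.001,0.001,0,0,0]], "force": 40}}

```text
t: 3.3
tool_pos: [0.5688, 0.1744, 0.1232]
orientation: [-1.668, -2.662, 0.001]
force: [-0.0, -0.1, -0.8]
opening: 0.0576
```

Emit:
{"name": "jog_arm", "arguments": {"steps": [[1,0,0,0,0,0,0],[1,0,0,0,0,0,0]]}}

```text
t: 3.55
tool_pos: [0.5687, 0.1744, 0.1231]
orientation: [-1.668, -2.662, 0.001]
force: [0.3, 0.4, 0.6]
opening: 0.0374
```

Emit:
{"name": "jog_arm", "arguments": {"steps": [[1,0,0,0,0,0,0],[1,0,0,0,0,0,0],[1,0,0,0,0,0,0],[1,0,0,0,0,0,0],[1,0,0,0,0,0,0]]}}

```text
t: 4.18
tool_pos: [0.569, 0.1744, 0.1232]
orientation: [1.668, 2.662, -0.001]
force: [2.1, 0.9, -0.7]
opening: 0.0151
```

Emit:
{"name": "jog_arm", "arguments": {"steps": [[1,0,0,-0.008,0,0,0],[1,0,0,-0.018,0,0,0],[1,0,0,-0.03,0,0,0],[1,0,0,-0.038,0,0,0],[1,0,0,-0.04,0,0,0]]}}

```text
t: 4.8
tool_pos: [0.5695, 0.1746, 0.1644]
orientation: [1.667, 2.661, 0.001]
force: [-0.7, -0.0, -6.8]
opening: 0.015
```

Emit:
{"name": "jog_arm", "arguments": {"steps": [[1,0,0,0,0,0,0],[1,0,0,0,0,0,0],[1,0,0,0,0,0,0],[1,0,0,0,0,0,0],[1,0,0,0,0,0,0]]}}

```text
t: 5.42
tool_pos: [0.5694, 0.1746, 0.1642]
orientation: [1.667, 2.661, 0.001]
force: [-0.3, -0.1, -7.4]
opening: 0.0152
```

```bash
python3 -c "
from h import *
go(.569,.1744,.1235,26)
c=wrist('w2');F=[]
for i in range(6):
    robot.read_camera('wrist');s=robot.read_state();F.append(s['force'])
print(np.mean(F,0),np.std(F,0),s['joint_torque'].round(2))
cv2.imwrite('pics/s2.png',robot.read_camera('scene')['image'][180:300,200:460,::-1].repeat(3,0).repeat(3,1))"
```

```text
t 5.425 pos [0.5694 0.1746 0.1642] F [-0.27 -0.07 -7.39] open 0.0152
shift [ 0.0001 -0.0005  0.0407] turn [ 0.001  0.001 -0.002] q [ 0.21  0.16  1.58 -0.    1.4  -0.24]
[-0.07672449  0.07203895 -7.95962376] [0.45570228 0.45457135 0.43481571] [-0.000e+00 -6.058e+01 -5.195e+01  7.000e-02  2.000e-02  0.000e+00]
```

View pics/s2.png

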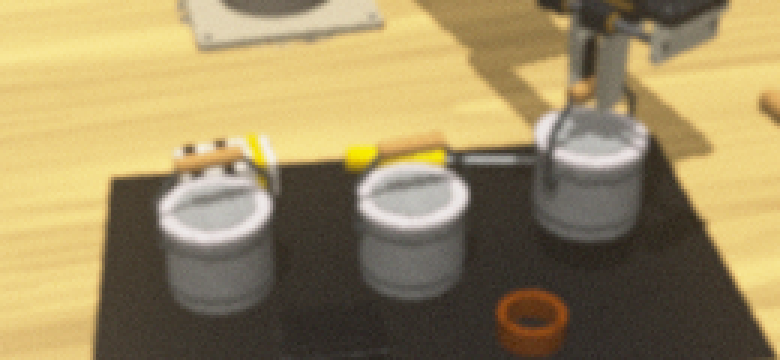

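The picture shows the left tin hanging upright, clear of the mat. The force is about -7.7 N, or roughly 0.78 kg, so this is probably the heavy one. I'll set it back down gently.

Emit:
{"name": "jog_arm", "arguments": {"steps": [[1,0,0,0.012,0,0,0],[1,0,0,0.024,0,0,0],[1,0,0,0.034,0,0,0],[1,0,0,0.038,0,0,0],[1,0,0,0.04,0,0,0]]}}

```text
t: 6.45
tool_pos: [0.5695, 0.1745, 0.124]
orientation: [1.667, 2.661, 0.001]
force: [-0.3, 0.3, -7.0]
opening: 0.015
```

Emit:
{"name": "jog_arm", "arguments": {"steps": [[1,0,0,0.0005,0,0,0],[1,0,0,0.001,0,0,0],[1,0,0,0.001,0,0,0]]}}

```text
t: 6.82
tool_pos: [0.5697, 0.1746, 0.1233]
orientation: [1.667, 2.661, 0.001]
force: [-0.1, -0.3, -7.8]
opening: 0.0152
```

Emit:
{"name": "jog_arm", "arguments": {"steps": [[1,0,0,0.0005,0,0,0],[1,0,0,0.001,0,0,0],[1,0,0,0.001,0,0,0]]}}

```text
t: 7.2
tool_pos: [0.5702, 0.1748, 0.123]
orientation: [1.667, 2.66, 0.003]
force: [0.6, 0.9, -2.6]
opening: 0.0151
```

Touching down.

Emit:
{"name": "jog_arm", "arguments": {"steps": [[1,0,0,0.0008,0,0,0],[1,0,0,0.0008,0,0,0]]}}

```text
t: 7.45
tool_pos: [0.5704, 0.1748, 0.1231]
orientation: [1.666, 2.66, 0.004]
force: [-4.3, -0.5, 3.6]
opening: 0.0149
```

Emit:
{"name": "jog_arm", "arguments": {"steps": [[0.8,0,0,0,0,0,0],[0.7,0,0,0,0,0,0],[0.4,0,0,0,0,0,0],[0.2,0,0,0,0,0,0],[0.2,0,0,0,0,0,0]]}}

```text
t: 8.07
tool_pos: [0.5704, 0.1748, 0.123]
orientation: [1.666, 2.66, 0.004]
force: [0.1, 0.1, -0.3]
opening: 0.0532
```

Emit:
{"name": "jog_arm", "arguments": {"steps": [[0,0,0,0,0,0,0],[0,0,0,-0.02,0,0,0],[0,0,0,-0.06,0,0,0],[0,0,0,-0.1,0,0,0],[0,0,0,-0.125,0,0,0]]}}

```text
t: 8.7
tool_pos: [0.571, 0.175, 0.2525]
orientation: [1.665, 2.657, 0.009]
force: [0.5, -0.0, 0.3]
opening: 0.0927
```

```bash
python3 -c "
from h import *
go(.5557,.0245,.25,4.7)"
```

```text
t 8.7 pos [0.571  0.175  0.2525] F [ 0.53 -0.04  0.25] open 0.0927
shift [-0.1287 -0.0794  0.0022] turn [0.008 0.001 0.369] q [ 0.21  0.11  1.48 -0.    1.55 -0.24]
```

Emit:
{"name": "jog_arm", "arguments": {"steps": [[0,-0.04,-0.025,0.0,0.008,0,0.12],[0,-0.085,-0.05,0.0,0.008,0,0.25],[0,-0.129,-0.079,0.002,0.008,0,0.369],[0,-0.129,-0.079,0.002,0.008,0,0.369],[0,-0.129,-0.079,0.002,0.008,0,0.369]]}}

```text
t: 9.32
tool_pos: [0.5565, 0.0247, 0.2515]
orientation: [2.127, 2.31, 0.002]
force: [-0.2, 0.4, 0.3]
opening: 0.0927
```

```bash
cat >> h.py <<'E'
def grips(c,zg=.128):
    h=cv2.cvtColor(c['image'],cv2.COLOR_RGB2HSV);m=cv2.inRange(h,(5,90,90),(20,255,255))
    k,l,st,ce=cv2.connectedComponentsWithStats(m)
    for i in range(1,k):
      if 300<st[i,4]<3000 and 100<st[i,0]<500:
        r=cv2.minAreaRect(np.argwhere(l==i)[:,::-1].astype(np.float32));print(np.round(r[0],1),np.round(r[1],1),round(r[2],1),atz(ray(c,r[0]),zg).round(4))
E
python3 -c "
from h import *
go(.5557,.0245,.123,4.7)
grips(wrist('w3'))"
```

```text
t 9.325 pos [0.5565 0.0247 0.2515] F [-0.23  0.43  0.29] open 0.0927
shift [-0.     -0.0011  0.1285] turn [0.002 0.    0.001] q [-0.05  0.01  1.58 -0.    1.55 -0.13]
[354.6  40.7] [87.6 22.4] 72.6 [0.5695 0.1753 0.128 ]
[426.3 161.2] [48.8 53.7] 45.0 [0.6353 0.0959 0.128 ]
[164.8 235.9] [11.5 93.4] 6.2 [0.4268 0.0178 0.128 ]
[319. 242.] [66. 18.] 90.0 [0.5562 0.0229 0.128 ]
[283.2 408.1] [40.2 16.6] 82.4 [ 0.5348 -0.1493  0.128 ]
```

View pics/w3.png

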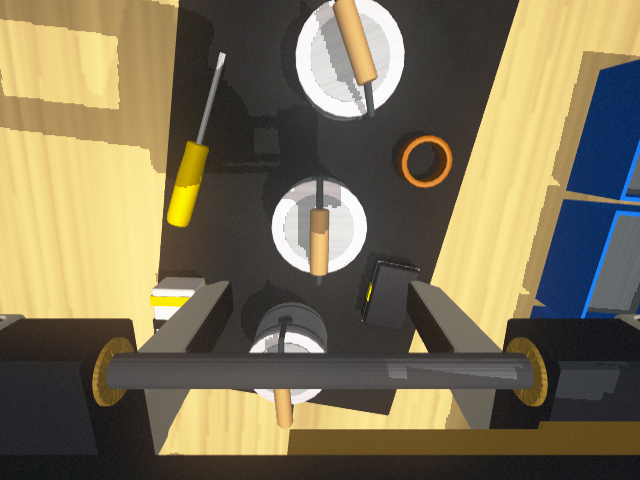

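In the wrist view the left tin is upright in its place near (350,55), and the middle grip sits at (319,242), aligned with the tool. I'll go down.

Emit:
{"name": "jog_arm", "arguments": {"steps": [[0,0,-0.001,0.04,0,0,0],[0,0,-0.001,0.08,0,0,0],[0,0,-0.001,0.115,0,0,0],[0.3,0,-0.001,0.128,0,0,0],[0.5,0,-0.001,0.128,0,0,0]]}}

```text
t: 10.0
tool_pos: [0.5555, 0.026, 0.123]
orientation: [2.125, 2.314, 0.0]
force: [0.4, -0.5, 0.1]
opening: 0.0776
```

Emit:
{"name": "jog_arm", "arguments": {"steps": [[1,0,0,0,0,0,0],[1,0,0,0,0,0,0],[1,0,0,0,0,0,0],[1,0,0,0,0,0,0],[1,0,0,0,0,0,0]]}}

```text
t: 10.62
tool_pos: [0.5555, 0.0259, 0.1232]
orientation: [2.125, 2.314, 0.0]
force: [0.0, 0.8, -0.1]
opening: 0.0275
```

Emit:
{"name": "jog_arm", "arguments": {"steps": [[1,0,0,0,0,0,0],[1,0,0,0,0,0,0],[1,0,0,0,0,0,0]]}}

```text
t: 11.0
tool_pos: [0.5555, 0.0259, 0.1231]
orientation: [2.124, 2.314, 0.001]
force: [1.2, 0.9, 0.3]
opening: 0.015
```

Emit:
{"name": "jog_arm", "arguments": {"steps": [[1,0,0,0,0,0,0],[1,0,0,-0.01,0,0,0],[1,0,0,-0.025,0,0,0],[1,0,0,-0.036,0,0,0],[1,0,0,-0.04,0,0,0]]}}

```text
t: 11.62
tool_pos: [0.5563, 0.0259, 0.1648]
orientation: [2.123, 2.312, 0.003]
force: [-0.9, 0.5, -2.9]
opening: 0.0148
```

Emit:
{"name": "jog_arm", "arguments": {"steps": [[1,0,0,0,0,0,0],[1,0,0,0,0,0,0],[1,0,0,0,0,0,0],[1,0,0,0,0,0,0],[1,0,0,0,0,0,0]]}}

```text
t: 12.25
tool_pos: [0.5562, 0.0259, 0.1646]
orientation: [2.123, 2.313, 0.003]
force: [-0.3, -0.4, -2.4]
opening: 0.0148
```

```bash
cat >> h.py <<'E'
def weigh(n):
    F=[]
    for i in range(6):
        c=robot.read_camera('scene');F.append(robot.read_state()['force'])
    print("F",np.mean(F,0),np.std(F,0))
    cv2.imwrite(f'pics/{n}.png',c['image'][180:300,200:460,::-1].repeat(3,0).repeat(3,1))
E
python3 -c "
from h import *
go(.5555,.0259,.123,4.7)
weigh('s3')"
```

```text
t 12.25 pos [0.5562 0.0259 0.1646] F [-0.34 -0.43 -2.39] open 0.0148
shift [ 0.0001 -0.0008  0.0416] turn [0.003 0.    0.003] q [-0.05  0.05  1.7  -0.    1.39 -0.13]
F [-0.065022   -0.30136102 -3.02801388] [0.67421466 0.34255564 0.52561647]
```

View pics/s3.png

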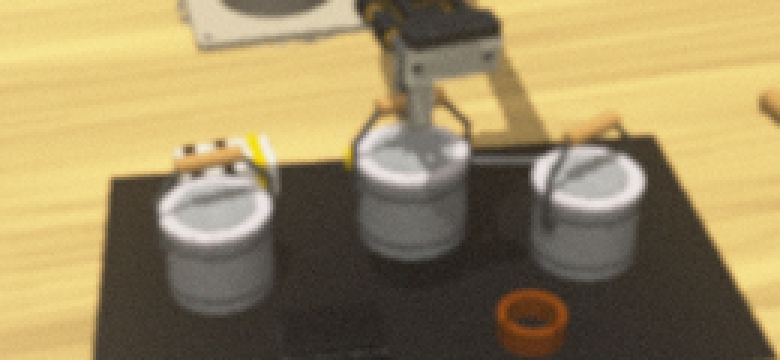

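The middle tin hangs upright and weighs about 3 N (0.31 kg), so it's a light one. I'll lower it.

Emit:
{"name": "jog_arm", "arguments": {"steps": [[1,0,0,0.012,0,0,0],[1,0,0,0.024,0,0,0],[1,0,0,0.034,0,0,0],[1,0,0,0.039,0,0,0],[1,0,0,0.041,0,0,0]]}}

```text
t: 13.18
tool_pos: [0.5562, 0.0259, 0.1233]
orientation: [2.124, 2.313, 0.002]
force: [0.1, 0.2, -3.0]
opening: 0.0149
```

Emit:
{"name": "jog_arm", "arguments": {"steps": [[1,0,0,0.0005,0,0,0],[1,0,0,0.001,0,0,0],[1,0,0,0.001,0,0,0]]}}

```text
t: 13.55
tool_pos: [0.5568, 0.0259, 0.123]
orientation: [2.123, 2.312, 0.004]
force: [0.6, 1.0, 0.6]
opening: 0.0149
```

Emit:
{"name": "jog_arm", "arguments": {"steps": [[1,0,0,0.0004,0,0,0],[0.8,0,0,0.0004,0,0,0],[0.7,0,0,0.0004,0,0,0],[0.4,0,0,0.0004,0,0,0],[0.2,0,0,0.0004,0,0,0]]}}

```text
t: 14.18
tool_pos: [0.5568, 0.0259, 0.1226]
orientation: [2.123, 2.312, 0.004]
force: [0.3, 0.7, -0.6]
opening: 0.0432
```

Emit:
{"name": "jog_arm", "arguments": {"steps": [[0,0,0,0,0,0,0],[0,0,0,-0.02,0,0,0],[0,0,0,-0.06,0,0,0],[0,0,0,-0.1,0,0,0],[0,0,0,-0.125,0,0,0]]}}

```text
t: 14.8
tool_pos: [0.5573, 0.0259, 0.252]
orientation: [2.12, 2.31, 0.008]
force: [-0.4, 0.4, 0.4]
opening: 0.0916
```

```bash
python3 -c "
from h import *
go(.5336,-.139,.25,8)"
```

```text
t 14.8 pos [0.5573 0.0259 0.252 ] F [-0.36  0.36  0.45] open 0.0916
shift [-0.1623 -0.0377  0.0019] turn [ 0.008  0.001 -0.054] q [-0.05  0.    1.59  0.    1.54 -0.13]
```

Emit:
{"name": "jog_arm", "arguments": {"steps": [[0,-0.055,-0.013,0.0,0.008,0,-0.02],[0,-0.11,-0.025,0.0,0.008,0,-0.04],[0,-0.162,-0.038,0.002,0.008,0,-0.054],[0,-0.162,-0.038,0.002,0.008,0,-0.054],[0,-0.162,-0.038,0.002,0.008,0,-0.054]]}}

```text
t: 15.42
tool_pos: [0.5336, -0.1386, 0.2511]
orientation: [2.061, 2.368, 0.0]
force: [0.8, 0.4, -0.1]
opening: 0.093
```

```bash
python3 -c "
from h import *
go(.5336,-.139,.123,8)
grips(wrist('w4'))"
```

```text
t 15.425 pos [ 0.5336 -0.1386  0.2511] F [ 0.76  0.38 -0.1 ] open 0.093
shift [-0.0002 -0.0002  0.1281] turn [ 0.001  0.001 -0.001] q [-0.35 -0.01  1.6  -0.    1.55 -0.49]
[383.   34.9] [22.  72.2] 5.7 [0.5575 0.0187 0.128 ]
[491.5  15.5] [31. 57.] 90.0 [0.6312 0.0411 0.128 ]
[163.4 234. ] [60.4 19.1] 79.4 [ 0.4032 -0.1512  0.128 ]
[320. 241.] [66. 18.] 90.0 [ 0.5339 -0.1394  0.128 ]
[320. 342.] [216.  22.] 0.0 [ 0.5471 -0.2352  0.128 ]
```

View pics/w4.png

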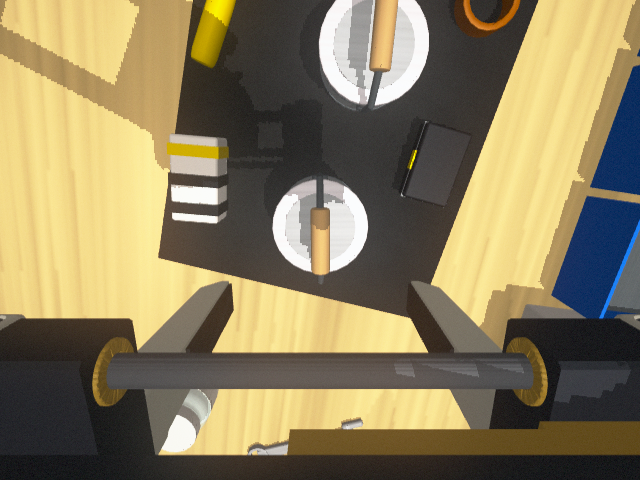

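The right grip is centred at (320,241) and aligned. The middle tin stands in its place near (374,45). I'll go down.

Emit:
{"name": "jog_arm", "arguments": {"steps": [[0,0,0,0.04,0,0,0],[0,0,0,0.08,0,0,0],[0,0,0,0.115,0,0,0],[0.3,0,0,0.128,0,0,0],[0.5,0,0,0.128,0,0,0]]}}

```text
t: 16.1
tool_pos: [0.5337, -0.1371, 0.1227]
orientation: [2.059, 2.372, -0.0]
force: [-0.2, -0.3, 0.1]
opening: 0.0776
```

Emit:
{"name": "jog_arm", "arguments": {"steps": [[1,0,0,0,0,0,0],[1,0,0,0,0,0,0],[1,0,0,0,0,0,0],[1,0,0,0,0,0,0],[1,0,0,0,0,0,0]]}}

```text
t: 16.73
tool_pos: [0.5337, -0.1372, 0.1228]
orientation: [2.059, 2.372, -0.0]
force: [-0.3, -1.0, 1.3]
opening: 0.028
```

Emit:
{"name": "jog_arm", "arguments": {"steps": [[1,0,0,0,0,0,0],[1,0,0,0,0,0,0],[1,0,0,0,0,0,0],[1,0,0,0,0,0,0]]}}

```text
t: 17.23
tool_pos: [0.5337, -0.1372, 0.1228]
orientation: [2.059, 2.372, -0.0]
force: [0.9, 0.1, -1.2]
opening: 0.0143
```

Emit:
{"name": "jog_arm", "arguments": {"steps": [[1,0,0,0,0,0,0],[1,0,0,-0.01,0,0,0],[1,0,0,-0.025,0,0,0],[1,0,0,-0.036,0,0,0],[1,0,0,-0.04,0,0,0]]}}

```text
t: 17.85
tool_pos: [0.5345, -0.1374, 0.1644]
orientation: [2.058, 2.37, 0.001]
force: [0.8, 0.4, -1.7]
opening: 0.0149
```

Emit:
{"name": "jog_arm", "arguments": {"steps": [[1,0,0,0,0,0,0],[1,0,0,0,0,0,0],[1,0,0,0,0,0,0],[1,0,0,0,0,0,0],[1,0,0,0,0,0,0]]}}

```text
t: 18.48
tool_pos: [0.5344, -0.1374, 0.1642]
orientation: [2.058, 2.37, 0.001]
force: [0.2, 0.2, -1.9]
opening: 0.0148
```

```bash
python3 -c "
from h import *
go(.5337,-.1372,.1228,8)
weigh('s4')"
```

```text
t 18.475 pos [ 0.5344 -0.1374  0.1642] F [ 0.22  0.25 -1.92] open 0.0148
shift [ 0.0004 -0.0007  0.0414] turn [0.002 0.002 0.001] q [-0.34  0.04  1.71 -0.    1.39 -0.48]
F [-0.15276122 -0.3085507  -2.5988295 ] [0.35799822 0.52622556 0.39344087]
```

View pics/s4.png

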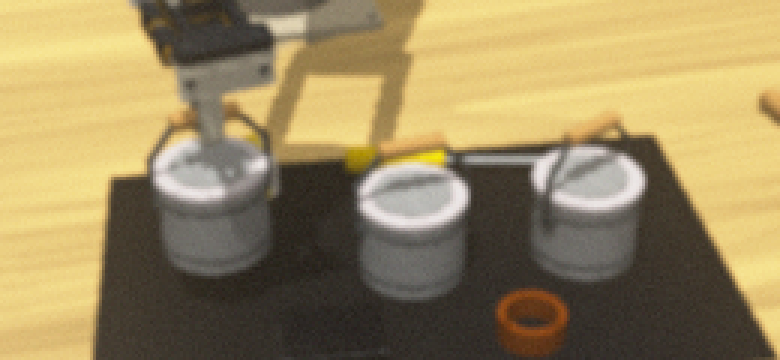

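The right tin is light too, at about 2.6 N. That makes the left tin the heaviest, so I'll put this one back.

Emit:
{"name": "jog_arm", "arguments": {"steps": [[1,0,0,0.012,0,0,0],[1,0,0,0.024,0,0,0],[1,0,0,0.034,0,0,0],[1,0,0,0.039,0,0,0],[1,0,0,0.041,0,0,0]]}}

```text
t: 19.4
tool_pos: [0.5344, -0.1374, 0.1229]
orientation: [2.058, 2.37, 0.001]
force: [-0.1, -0.0, -2.2]
opening: 0.0151
```

Emit:
{"name": "jog_arm", "arguments": {"steps": [[1,0,0,0.0005,0,0,0],[1,0,0,0.001,0,0,0],[1,0,0,0.001,0,0,0]]}}

```text
t: 19.77
tool_pos: [0.5349, -0.1375, 0.1227]
orientation: [2.058, 2.37, 0.001]
force: [-0.9, 1.2, 1.9]
opening: 0.0148
```

Emit:
{"name": "jog_arm", "arguments": {"steps": [[1,0,0,0.0002,0,0,0],[0.8,0,0,0.0002,0,0,0],[0.7,0,0,0.0002,0,0,0],[0.4,0,0,0.0002,0,0,0],[0.2,0,0,0.0002,0,0,0]]}}

```text
t: 20.4
tool_pos: [0.5349, -0.1375, 0.1226]
orientation: [2.058, 2.37, 0.001]
force: [0.6, 0.4, -0.4]
opening: 0.0433
```

Emit:
{"name": "jog_arm", "arguments": {"steps": [[0,0,0,0,0,0,0],[0,0,0,-0.02,0,0,0],[0,0,0,-0.06,0,0,0],[0,0,0,-0.1,0,0,0],[0,0,0,-0.125,0,0,0]]}}

```text
t: 21.02
tool_pos: [0.5355, -0.1377, 0.2519]
orientation: [2.055, 2.366, 0.004]
force: [0.8, -0.3, 0.9]
opening: 0.0914
```

```bash
python3 -c "
from h import *
go(.57,.174,.25,26)"
```

```text
t 21.025 pos [ 0.5355 -0.1377  0.2519] F [ 0.75 -0.28  0.92] open 0.0914
shift [0.3038 0.0779 0.0013] turn [ 0.006  0.005 -0.313] q [-0.34 -0.01  1.6  -0.    1.54 -0.48]
```

Emit:
{"name": "jog_arm", "arguments": {"steps": [[0,0.06,0.016,0,0.006,0.005,-0.06],[0,0.12,0.032,0,0.006,0.005,-0.12],[0,0.18,0.048,0,0.006,0.005,-0.2],[0,0.24,0.063,0,0.006,0.005,-0.26],[0,0.3,0.077,0.001,0.006,0.005,-0.313]]}}

```text
t: 21.65
tool_pos: [0.57, 0.1723, 0.2524]
orientation: [1.661, 2.664, 0.003]
force: [1.1, 0.2, 0.0]
opening: 0.0931
```

```bash
python3 -c "
from h import *
go(.57,.1745,.25,26)"
```

```text
t 21.65 pos [0.57   0.1723 0.2524] F [1.12 0.24 0.04] open 0.0931
shift [0.002  0.001  0.0024] turn [0.002 0.001 0.002] q [ 0.21  0.11  1.48 -0.    1.55 -0.25]
```

Emit:
{"name": "jog_arm", "arguments": {"steps": [[0,0.002,0.001,0.002,0,0,0],[0,0.002,0.001,0.002,0,0,0]]}}

```text
t: 21.9
tool_pos: [0.5701, 0.1746, 0.2515]
orientation: [1.66, 2.664, 0.003]
force: [-0.6, -0.2, 0.2]
opening: 0.0928
```

```bash
python3 -c "
from h import *
go(.57,.1745,.123,26)
grips(wrist('w5'))"
```

```text
t 21.9 pos [0.5701 0.1746 0.2515] F [-0.58 -0.22  0.22] open 0.0928
shift [ 1.000e-04 -6.000e-04  1.285e-01] turn [0.003 0.001 0.003] q [ 0.21  0.11  1.48 -0.    1.55 -0.24]
[319. 241.] [66. 18.] 90.0 [0.5699 0.1737 0.128 ]
[510.6 297.4] [ 60.4 136.5] 78.9 [0.7457 0.2016 0.128 ]
[361.  308.5] [41. 44.] 90.0 [0.6313 0.1337 0.128 ]
```

View pics/w5.png

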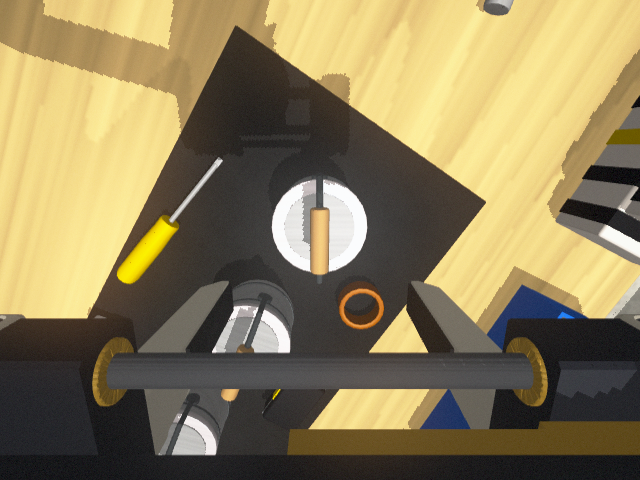

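The left grip is centred again at (319,241). I'll grasp it and lift it about 16 cm.

Emit:
{"name": "jog_arm", "arguments": {"steps": [[0,0.0,0,0.04,0,0,0],[0,0.0,0,0.08,0,0,0],[0,0,0,0.115,0,0,0],[0.3,0,0,0.128,0,0,0],[0.5,0,0,0.128,0,0,0]]}}

```text
t: 22.58
tool_pos: [0.5705, 0.1726, 0.1232]
orientation: [1.664, 2.662, 0.002]
force: [0.5, -0.3, 0.2]
opening: 0.0777
```

Emit:
{"name": "jog_arm", "arguments": {"steps": [[1,0,0,0,0,0,0],[1,0,0,0,0,0,0],[1,0,0,0,0,0,0],[1,0,0,0,0,0,0],[1,0,0,0,0,0,0]]}}

```text
t: 23.2
tool_pos: [0.5705, 0.1727, 0.1233]
orientation: [1.664, 2.662, 0.002]
force: [-0.0, 0.5, -0.2]
opening: 0.0277
```

Emit:
{"name": "jog_arm", "arguments": {"steps": [[1,0,0,0,0,0,0],[1,0,0,0,0,0,0],[1,0,0,0,0,0,0],[1,0,0,0,0,0,0],[1,0,0,0,0,0,0]]}}

```text
t: 23.82
tool_pos: [0.5706, 0.1727, 0.1234]
orientation: [1.664, 2.662, 0.002]
force: [2.2, 1.9, -0.6]
opening: 0.015
```

Emit:
{"name": "jog_arm", "arguments": {"steps": [[1,0,0,-0.008,0,0,0],[1,0,0,-0.022,0,0,0],[1,0,0,-0.042,0,0,0],[1,0,0,-0.062,0,0,0],[1,0,0,-0.08,0,0,0]]}}

```text
t: 24.45
tool_pos: [0.5708, 0.1729, 0.2057]
orientation: [1.663, 2.661, 0.004]
force: [-0.2, -0.1, -7.2]
opening: 0.0147
```

Emit:
{"name": "jog_arm", "arguments": {"steps": [[1,0,0,-0.02,0,0,0],[1,0,0,-0.04,0,0,0],[1,0,0,-0.06,0,0,0],[1,0,0,-0.075,0,0,0],[1,0,0,-0.08,0,0,0]]}}

```text
t: 25.08
tool_pos: [0.571, 0.173, 0.2872]
orientation: [1.663, 2.66, 0.006]
force: [-0.1, -0.4, -8.1]
opening: 0.0149
```

Emit:
{"name": "jog_arm", "arguments": {"steps": [[1,0,0,0,0,0,0],[1,0,0,0,0,0,0],[1,0,0,0,0,0,0],[1,0,0,0,0,0,0]]}}

```text
t: 25.58
tool_pos: [0.5708, 0.1729, 0.2866]
orientation: [1.663, 2.66, 0.005]
force: [-0.2, -1.0, -8.3]
opening: 0.0144
```

```bash
python3 -c "
from h import *
go(.57,.1745,.283,26)
weigh('s6')
print(robot.read_state()['dq'].round(4))
c=robot.read_camera('top');cv2.imwrite('pics/t6.png',c['image'][:,:,::-1])
c=robot.read_camera('scene');cv2.imwrite('pics/s7.png',c['image'][:,:,::-1])
go(.57,.1745,.283,26)"
```

```text
t 25.575 pos [0.5708 0.1729 0.2866] F [-0.23 -1.04 -8.25] open 0.0144
shift [ 0.0018 -0.      0.0036] turn [ 0.005  0.002 -0.   ] q [ 0.21  0.1   1.42 -0.    1.61 -0.24]
F [-0.13989099  0.08018289 -7.24496996] [0.24762715 0.58737595 0.25415675]
[-0.0001 -0.0005  0.0006 -0.0009  0.0008  0.0002]
t 25.975 pos [0.571  0.173  0.2872] F [ 0.11  0.57 -7.81] open 0.0153
shift [ 0.0018 -0.0002  0.0042] turn [ 0.006  0.002 -0.   ] q [ 0.21  0.1   1.42 -0.    1.61 -0.24]
```

View pics/s7.png

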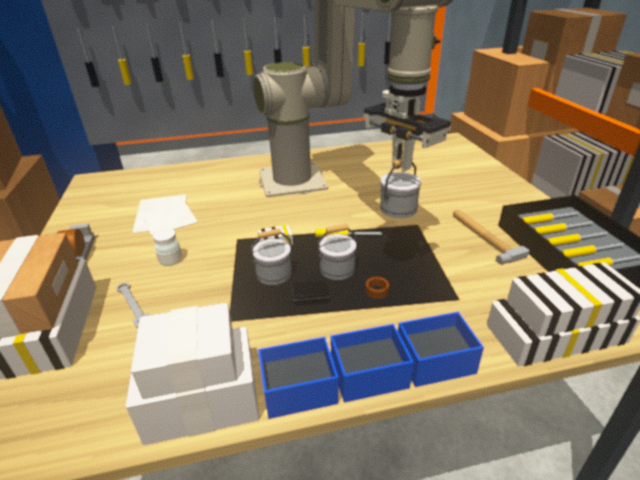

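View pics/t6.png

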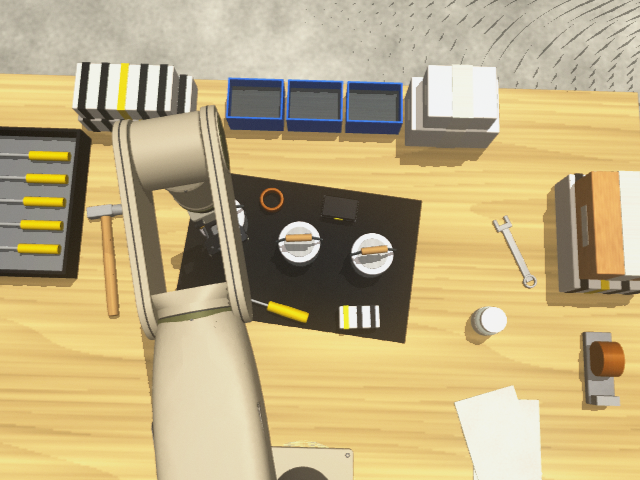

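The heavy tin hangs upright, still and high. The scene view has it at about (400,195). The top view shows the other two standing in their places, at (299,241) and (373,253), and the bystanders haven't moved. I'll hand the job in.

```bash
python3 -c "
from plant import robot
print(robot.close_job())"
```

```text
the job is handed in; nothing more can be done
None
```

I lifted all three tins by their handles from left to right and stood each one back in its place. The left tin was the heaviest, so I picked it up again, and I handed the job in while the arm was holding it, at about 26 s of the 61 s allowed.

- **Weights:** the left tin measured about 7.2–8 N (roughly 0.75–0.8 kg), the middle about 3.0 N and the right about 2.6 N. Readings varied by about 0.5 N, far less than the gap between the heavy and light tins.
- **Held tin:** it is upright and still, with its underside about 16 cm above the mat. That height comes from the arm lifting 0.123 to 0.287 m. The fingers are closed on the grip at 15 mm with a 40 N setting.
- **Other things:** in the last pictures the two light tins stand upright within a few millimetres of where they began, and the bystanders look unmoved.
- **Disagreements:** none of note. The camera positions of the grips agreed to 1–2 mm. While being set down, the left tin touched about 0.2 mm lower than where I had gripped it.

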